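Seat the idler and hold back the belt tensioner

ROBOT

A 6-joint arm with a two-finger parallel gripper is mounted at the origin on the work surface. World frame = base frame: x ahead of the robot, y to its left, z up, the work surface at z = 0. Lengths are in m, angles in rad, forces in N, time in s.
With the tool pointing down it reaches from about 0.4 to 0.825 m from the base axis. Payload 7 kg.
Tool frame: the origin (TCP) lies on the centre line of the jaws, within the pads' length; the fingertips stand tip_reach ahead of it and the grasp point (between the pads) is the TCP (tip_reach is the distance from the TCP to the fingertips, in m); z points along the fingers, y is the line along which they close (so a half turn about z gives the same grasp; the last joint's range is limited). The gripper opens to 88 mm and grips with 3 to 60 N. Pads are 19 mm wide; open, the fingers measure 130 mm over their backs; the gripper's body (78 mm by 193 mm) begins 47 mm behind the grasp point.
Start: joints at [1.527, 0.359, 0.012, 0, -1.224, -0.288], TCP at [0.22, 0.638, 0.22] pointing down, gripper open.
Joint ranges: [-3.07, 3.07], [-1.43, 2.12], [-1.02, 1.25], [-3.03, 1.67], [-3.05, -0], [-3.03, 3.03]. Speed limits (rad/s): [2.39, 2.39, 3.01, 3.14, 3.14, 3.14].

INTERFACE

Orientations are given as [roll, pitch, yaw] about the fixed x, y, z axes, in that order (R = Rz(yaw) Ry(pitch) Rx(roll)).
In Python, from station import get_state, grab_frame, calibration, job_done, find_in, mark_of, tip_reach gives the robot as it stands.
- The arm moves only by the shell command python3 -m handwheel 'ROWS' [OPENING] [FORCE]. ROWS is JSON, a list of rows, each an object with "delta_pos": the shift along the world's x, y, z in units of 30 mm (1.0 is 30 mm), a list of three; "dr": the turn, a rotation vector about the world's x, y, z in degrees, a list of three. In form: [{"delta_pos": [tx, ty, tz], "dr": [rx, ry, rz]}, ...]. A call has 1 to 10 rows; each row shifts and turns the commanded pose from where the row before left it; what a row does not reach is not made up. A row lasts 1/10 s, in which the tool goes at most 50 mm and 8.59 degrees, less where a joint would pass 70% of its speed; a pose out of reach is approached as far as the arm can. A call is refused whole if a number of a shift passes 1 or a number of a turn 8.59, either way. A call with a gripper value outside its range is refused whole. OPENING is the closure, from -1 (fully open) to 1 (shut), set as the call begins (- or left out, the last holds). The fingers move at their own pace and stop on an object; FORCE is the grip in N (left out, the last holds). Time passes only in rows, so rows that do not move let the fingers close. It gives the time, the measured TCP pose, the force, the opening and the grip force at its end, in the units of the state.
- get_state(): the state, without advancing time (a new reading comes with each control period).
- grab_frame(name): name is "side" or "top"; returns the picture (384x512x3 uint8, red, green, blue); there is no depth.
- calibration(name): a dict with "fx", "fy", "cx", "cy" (pixels), "extrinsics" (4x4, takes a point from world to camera coordinates). Camera axes: x right, y down, z forward; pixel columns grow to the right and rows downward; lengths in m; the calibration is good to about 2 mm. A picture is of the moment at which its call begins. calibration takes no time and is no camera call.
- job_done(): hands the job in; it is judged then, once.
Trained networks look in the newest picture that a camera, given by its name, has taken for a name from the list of things; names that differ only in an ending like _2 or _b are one class to them, and where a whole thing is asked for, a point or a joint stands for the part that bears it (a point fixed in the world has none). Each returns a list of dicts, best first, with "conf" (0 to 1); they miss things now and then, are a little off and sometimes report something else, mostly with a low value. They report only what shows in the picture. A call takes as long as a camera call. They do not tell look-alikes from the thing itself.
- find_in(camera, query): "location" ([column, row] in pixels, amid what is visible of it).
- mark_of(camera, query): "location" ([column, row] in pixels: a listed point, or the origin of a listed thing).
The state is a dict: "t": time; "q": joint angles; "qd": joint speeds; "joint_efforts": joint torques, N m; "eef_pos": TCP position; "ee_rot": TCP orientation; "force": force on the tool from outside, world axes, zero at the start; "moment": the same for the moment, N m; "width": finger opening in m; "gripper_force": force on a finger pad.
Only numpy, scipy, OpenCV 4.12 (cv2) and the standard library are available. Lean on these libraries where they do the work, as an engineer would, in place of code of your own. Each camera call takes 0.05 s, during which the arm holds its last target. There are 200 camera calls.

TASK

The belt drive of the bench bottle roller is open for a new belt. First set the loose idler block astride the narrow raised rail of the drive, roller up and its whole length on the rail, and let go of it; then push the sprung tensioner arm back past the click of its pawl, on to its far stop or nearly so, and finish while still holding it there against its spring. Leave the two bottles and the beaker where they are.

Things in the scene. Friction and masses are not known exactly. Their poses are not given: they have to be found in the camera images.
- idler_center (a point): Centre of the loose idler block (0.18 kg), 27 mm above its underside: white saddle 50 (its x) x 40 (y) x 30 mm high with a steel roller 26 mm in diameter, 24 mm high, on its middle; 54 mm high in all. A groove 26 mm wide, 14 mm deep runs along x through the underside between cheeks 7 mm thick. Starts upright on the bench; the same when turned by half a turn.
- rail_top (a point): Middle of the top face of the drive's steel rail: an upright rib 76 mm long (along this point's x), 16 mm wide (y), its top 50 mm above the deck and 70 mm above the bench. With the block seated, the roof of its groove rests on the rail's top, groove along the rail, the block's centre 13 mm above this point. Axes are those of the deck.
- drive: Fixed grey deck plate of the drive, 270 x 270 x 20 mm; origin at the centre of its underside, z up. The rail's middle is at its x -30, y +85 mm, the arm's hinge at x +70, y -30 mm. A belt pulley 48 mm in diameter stands at x +85, y +85 mm, its axle's top 68 mm above the bench.
- pivot (a point): Point on the vertical hinge axis of the tensioner arm, 85 mm above the bench (as high as point roller; nothing solid of the hinge reaches above 52 mm). Axes are those of the deck.
- roller (a point): Point on the axis of the tensioner's upright roller, 85 mm above the bench: a plain aluminium post 20 mm in diameter, 100 mm from the hinge axis, free from 47 to 110 mm above the bench. It stands on the arm, a flat steel bar 16 mm wide (top 43 mm above the bench) ending in a small tooth 130 mm from the hinge. -x points along the arm from hinge to roller.
- tensioner (a joint): Arm angle (rad), anticlockwise from above. 0: at rest, pointing to the deck's -x. Pushed back, the roller swings to the deck's -y, away from the rail, up to 0.75 at the far stop. The spring resists at the roller with 4 N at 0 to 8 N at 0.75, the pawl with a few N more from 0.2 to 0.48, where it snaps in behind the arm's tooth (the click). Let go beyond that, it returns to about 0.49.
- pawl (a joint): Travel of the sprung brass pawl slider (m): 0 sprung in, up to about 0.009 as the arm's tooth shoves it outward, then it snaps back to 0.
- pawl_mid (a point): Top of the nose of the brass pawl slider, 45 mm above the bench, 140 mm from the hinge axis, where the arm points at 0.40 rad; it slides outward from the hinge. It and its dark steel guide stay below 47 mm above the bench.
- reagent: White plastic jar with a yellow cap, 56 mm in diameter, 115 mm high; origin at the centre of its underside. Not to be disturbed.
- amber: Amber glass bottle with a blue cap, 60 mm in diameter, 125 mm high; origin at the centre of its underside. Not to be disturbed.
- beaker: Glass beaker, 66 mm in diameter, 80 mm high; origin at the centre of its underside. Not to be disturbed.
There are look-alikes about, which are no part of the job. What is shaped like the part that bears idler_center but orange, purple or yellow is not meant.

How it is judged:
By the outcome, as a careful person would: the job done as asked, in the order asked, and still so for the second after the job is handed in, while the arm keeps its last pose, push and grip.
It also fails if it takes over 56 s, if anything falls off the work surface, if the arm or the gripper's body presses on something with over 40 N, if the wrist force passes 120 N, or if a joint passes its speed limit or range.

## Working session

There is one attempt and no reset: what is moved stays moved. The work goes in short steps, Python scripts to look and compute and a shell command to move; the robot and the scene stay as the last step left them, time stands still between calls to the robot, and variables do not carry over. Pictures are saved under pics/ and viewed, at most 10 in all, crops included, and the job is handed in when it is done.

```bash
mkdir -p pics
cat > h.py <<'E'
import numpy as np, cv2, json
from station import *
def snap(cam,name):
    im=grab_frame(cam); cv2.imwrite(f'pics/{name}.png',cv2.cvtColor(im,cv2.COLOR_RGB2BGR)); return im
def ray(cam,px):
    c=calibration(cam);T=np.array(c['extrinsics']);R=T[:3,:3];o=-R.T@T[:3,3]
    d=R.T@np.array([(px[0]-c['cx'])/c['fx'],(px[1]-c['cy'])/c['fy'],1]);return o,d/np.linalg.norm(d)
def atz(cam,px,z):
    o,d=ray(cam,px);return o+d*(z-o[2])/d[2]
def proj(cam,p):
    c=calibration(cam);T=np.array(c['extrinsics']);q=T[:3,:3]@np.array(p)+T[:3,3]
    return np.array([c['cx']+c['fx']*q[0]/q[2],c['cy']+c['fy']*q[1]/q[2]])
Z=dict(idler_center=.027,rail_top=.07,drive=0,pivot=.085,roller=.085,pawl_mid=.045,reagent=0,amber=0,beaker=0)
E
python3 - <<'E'
from h import *
for cam in('top','side'):
    a=snap(cam,cam+'0')
    o,_=ray(cam,[0,0]);print(cam,'cam at',o.round(3))
    for n,z in Z.items():
        for r in mark_of(cam,n)[:3]:
            if r['conf']>.2: print(n,round(r['conf'],2),np.round(r['location'],1),atz(cam,r['location'],z).round(3)[:2])
print(tip_reach, get_state()['eef_pos'],get_state()['ee_rot'],get_state()['t'])
im=np.vstack([cv2.imread('pics/top0.png'),cv2.imread('pics/side0.png')])
E
```

```text
top cam at [0.395 0.019 1.109]
idler_center 0.81 [130.3 213.6] [0.562 0.379]
idler_center 0.63 [185.3 165. ] [0.7  0.24]
idler_center 0.59 [141.  166.9] [0.692 0.361]
rail_top 0.68 [245.4 232.6] [0.513 0.068]
drive 0.69 [274.3 217.6] [ 0.563 -0.007]
drive 0.34 [287.4 187.8] [ 0.648 -0.042]
pivot 0.88 [287.9 188.5] [ 0.627 -0.039]
roller 0.65 [289.8 226.3] [ 0.529 -0.044]
pawl_mid 0.7 [311.1 238.2] [ 0.505 -0.102]
reagent 0.7 [160.3 260.9] [0.44  0.296]
amber 0.83 [378.5 274.9] [ 0.415 -0.287]
side cam at [ 0.485 -0.633  0.876]
idler_center 0.8 [245.3 125.1] [0.604 0.28 ]
idler_center 0.78 [281.5 130.4] [0.701 0.247]
idler_center 0.66 [274.1 103.4] [0.699 0.363]
rail_top 0.7 [221.9 175.7] [0.52  0.065]
drive 0.77 [241.5 214.8] [ 0.559 -0.005]
pivot 0.84 [273.4 201.7] [ 0.627 -0.039]
roller 0.85 [230.6 209. ] [ 0.529 -0.048]
pawl_mid 0.61 [221.9 241.7] [ 0.503 -0.105]
reagent 0.76 [189.8 131.7] [0.448 0.3  ]
amber 0.96 [186.7 334.9] [ 0.414 -0.286]
beaker 0.82 [290.6 336.6] [ 0.621 -0.316]
0.019 [0.2198779  0.63814351 0.22016674] [ 3.14155139e+00 -1.04316525e-05 -3.31786230e-01] 1.0
```

View pics/top0.png

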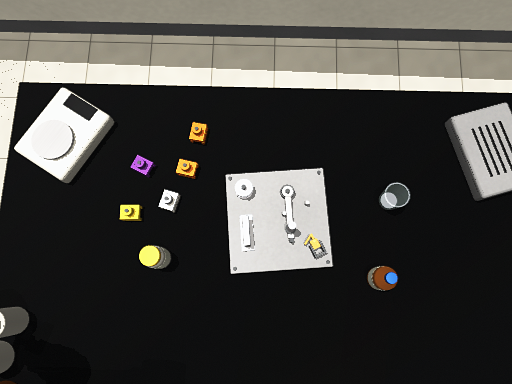

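View pics/side0.png

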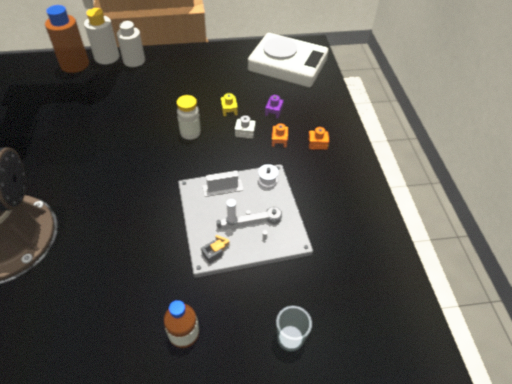

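Top view: the white idler is at about (169,200), with decoys beside it. The drive deck is at about (280,220), nearly aligned with the world. The side view shows the idler at (245,127). Next I'll fit the deck pose and the idler yaw.

Run:
```python
from h import *
for cam,box in(('top',(200,290,220,340)),):pass
for cam in('top','side'):
    im=cv2.imread(f'pics/{cam}0.png');g=im.min(2)
    m=(g>60).astype('uint8')
    n,l,s,c=cv2.connectedComponentsWithStats(m)
    seed={'top':(265,255),'side':(215,230)}[cam] if False else {'top':(260,250),'side':(280,245)}[cam]
    k=l[seed[1],seed[0]];mm=(l==k).astype('uint8')
    cs,_=cv2.findContours(mm,cv2.RETR_EXTERNAL,cv2.CHAIN_APPROX_NONE)
    cnt=max(cs,key=cv2.contourArea)
    W=np.array([atz(cam,p[0],.02)[:2] for p in cnt])
    (cx,cy),(w,h),a=cv2.minAreaRect((W*1000).astype('float32'))
    print(cam,'deck',cx,cy,w,h,a)
    s2={'top':(169,200),'side':(245,127)}[cam]
    m=(g>90).astype('uint8')
    n,l,s,c=cv2.connectedComponentsWithStats(m)
    k=l[s2[1]-7:s2[1]+7,s2[0]-7:s2[0]+7];k=np.bincount(k[k>0]).argmax();ys,xs=np.where(l==k);print('idler blob',s[k],c[k])
    for z in(.027,):print(atz(cam,c[k],z))
    x,y=s2
    C=im[y-20:y+20,x-20:x+20];C=cv2.resize(C,(400,400),interpolation=cv2.INTER_CUBIC)
    globals()['c'+cam]=C
    print([ (round(r['conf'],2),np.round(r['location'],1),atz(cam,r['location'],.027).round(3)[:2]) for r in (grab_frame(cam),mark_of(cam,'idler_center'))[1]])
cv2.imwrite('pics/crop.png',np.hstack([ctop,cside]))
```

```text
top deck 556.905517578125 -15.69189453125 269.4933776855469 270.579833984375 5.2512311935424805
idler blob [158 189  21  23 281] [168.29537367 199.66903915]
[0.6019139  0.27985861 0.027     ]
[(0.82, array([186.4, 168.9]), array([0.689, 0.236])), (0.78, array([171.3, 198.8]), array([0.604, 0.272])), (0.75, array([196.6, 130.2]), array([0.801, 0.215])), (0.66, array([128.6, 212.4]), array([0.565, 0.384])), (0.64, array([137.6, 165. ]), array([0.697, 0.371]))]
side deck 565.1052856445312 4.4360809326171875 295.198486328125 338.4107971191406 5.498414993286133
idler blob [234 115  22  23 394] [244.53553299 126.62690355]
[0.60077842 0.2743412  0.027     ]
[(0.64, array([274.1, 105.7]), array([0.697, 0.352])), (0.64, array([319.4, 140.4]), array([0.796, 0.197])), (0.61, array([245.3, 125. ]), array([0.604, 0.281])), (0.6, array([282.2, 133.3]), array([0.7  , 0.236]))]
```

View pics/crop.png

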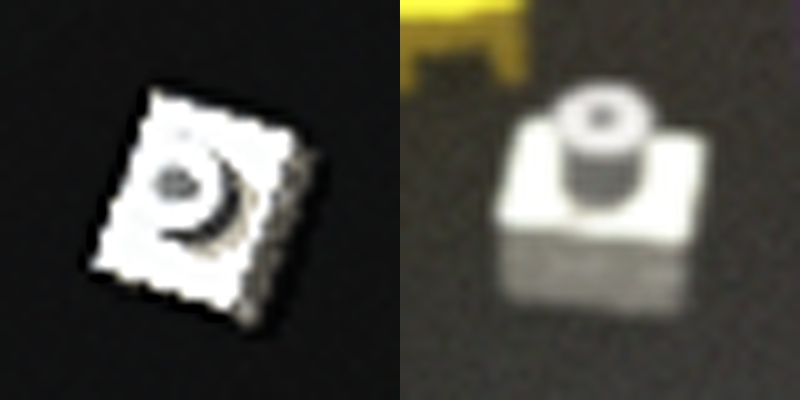

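The crops show the top face corners clearly. The long side runs (164.5,189)→(158.2,206.5) in the top view, which is the idler's x. I'll compute its pose from these corners.

Run:
```python
from h import *
P={'top':[(155,90),(297,130),(238,312),(92,265)],'side':[(515,118),(708,140),(688,245),(497,215)]}
off={'top':(149,180),'side':(225-40,107)}
for cam in P:
    W=np.array([atz(cam,(off[cam][0]+x/10-.45,off[cam][1]+y/10-.45),.03)[:2] for x,y in P[cam]])
    print(cam,W.mean(0).round(4),[np.linalg.norm(W[i]-W[i-1]).round(4) for i in range(4)])
    for i in range(4):
        d=W[i]-W[i-1];print(np.degrees(np.arctan2(d[1],d[0])).round(1),end=' ')
    print()
```

```text
top [0.602  0.2797] [np.float64(0.0501), np.float64(0.0403), np.float64(0.0515), np.float64(0.0416)]
-15.6 -104.6 165.9 73.4 
side [0.602  0.2799] [np.float64(0.04), np.float64(0.055), np.float64(0.0431), np.float64(0.0539)]
76.5 -16.2 -105.3 160.5
```

```bash
python3 -m handwheel '[{"delta_pos":[0.95,-0.9,0],"dr":[0,0,0.35]},{"delta_pos":[0.95,-0.9,0],"dr":[0,0,0.35]},{"delta_pos":[0.95,-0.9,0],"dr":[0,0,0.35]},{"delta_pos":[0.95,-0.9,0],"dr":[0,0,0.35]},{"delta_pos":[0.95,-0.9,0],"dr":[0,0,0.35]},{"delta_pos":[0.95,-0.9,0],"dr":[0,0,0.35]},{"delta_pos":[0.95,-0.9,0],"dr":[0,0,0.35]},{"delta_pos":[0.95,-0.9,0],"dr":[0,0,0.35]},{"delta_pos":[0.95,-0.9,0],"dr":[0,0,0.35]},{"delta_pos":[0.95,-0.9,0],"dr":[0,0,0.35]}]' -1
```

```text
t: 2.2
eef_pos: [0.5059, 0.367, 0.2204]
ee_rot: [-3.141, -0.0, -0.27]
force: [0.0, 0.5, 0.2]
width: 0.0874
gripper_force: 0.0
```

```bash
python3 -m handwheel '[{"delta_pos":[0.8,-0.73,0],"dr":[0,0,0]},{"delta_pos":[0.8,-0.73,0],"dr":[0,0,0]},{"delta_pos":[0.8,-0.73,-0.4],"dr":[0,0,0]},{"delta_pos":[0.8,-0.73,-0.8],"dr":[0,0,0]},{"delta_pos":[0,0,-1],"dr":[0,0,0]},{"delta_pos":[0,0,-1],"dr":[0,0,0]},{"delta_pos":[0,0,-0.5],"dr":[0,0,0]},{"delta_pos":[0,0,0],"dr":[0,0,0]}]'
python3 - <<'E'
from h import *
s=get_state();print(s['eef_pos'])
out=[]
for cam in('top','side'):
    im=snap(cam,'g_'+cam);x,y=proj(cam,[.602,.28,.04]).astype(int)
    out.append(cv2.resize(im[y-40:y+40,x-40:x+40,::-1],(400,400),interpolation=cv2.INTER_CUBIC))
cv2.imwrite('pics/g.png',np.hstack(out))
E
```

```text
t: 3.0
eef_pos: [0.5997, 0.2798, 0.1068]
ee_rot: [3.138, 0.003, -0.271]
force: [-0.9, -1.0, 1.1]
width: 0.0875
gripper_force: 0.0
[0.59970777 0.27975569 0.10682153]
```

View pics/g.png

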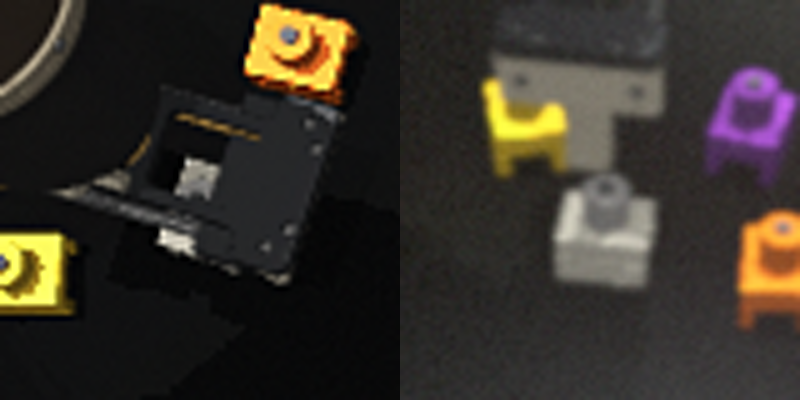

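The gripper is above the idler and aligned with it, and the decoys stay clear. I'll descend and grip.

```bash
python3 -m handwheel '[{"delta_pos":[0.07,0,-0.8],"dr":[0,0,0]},{"delta_pos":[0,0,-0.8],"dr":[0,0,0]},{"delta_pos":[0,0,-0.7],"dr":[0,0,0]},{"delta_pos":[0,0,-0.5],"dr":[0,0,0]},{"delta_pos":[0,0,0],"dr":[0,0,0]},{"delta_pos":[0,0,0],"dr":[0,0,0]}]' && python3 -m handwheel '[{"delta_pos":[0,0,0],"dr":[0,0,0]},{"delta_pos":[0,0,0],"dr":[0,0,0]},{"delta_pos":[0,0,0],"dr":[0,0,0]},{"delta_pos":[0,0,0],"dr":[0,0,0]},{"delta_pos":[0,0,0],"dr":[0,0,0]},{"delta_pos":[0,0,0],"dr":[0,0,0]},{"delta_pos":[0,0,0],"dr":[0,0,0]},{"delta_pos":[0,0,0],"dr":[0,0,0]}]' 1 20
```

```text
t: 3.7
eef_pos: [0.6037, 0.2812, 0.0264]
ee_rot: [-3.141, -0.001, -0.27]
force: [0.3, 0.9, 0.7]
width: 0.0874
gripper_force: 0.0
t: 4.5
eef_pos: [0.603, 0.2805, 0.0251]
ee_rot: [3.141, 0.0, -0.271]
force: [-0.5, -0.4, -0.3]
width: 0.0295
gripper_force: 0.0
```

Run:
```python
from h import *
s=get_state();print(s['width'],s['gripper_force'],s['ee_rot'],s['t'])
out=[]
for cam in('top','side'):
    im=snap(cam,'g2_'+cam);x,y=proj(cam,[.602,.28,.04]).astype(int)
    out.append(cv2.resize(im[y-40:y+40,x-40:x+40,::-1],(400,400),interpolation=cv2.INTER_CUBIC))
s=get_state();print(s['width'],s['gripper_force'])
cv2.imwrite('pics/g2.png',np.hstack(out))
```

```text
0.029500349287362858 0.0 [ 3.14147193e+00  7.47809602e-05 -2.70718188e-01] 4.5
0.025523727564521766 19.992503821849823
```

View pics/g2.png

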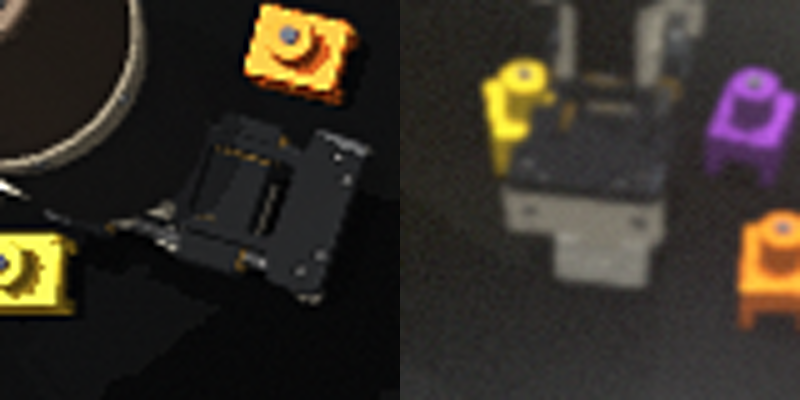

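Run:
```python
from h import *
def crop(p,cam):
    x,y=proj(cam,[.602,.28,.04]).astype(int); return ((proj(cam,p)-[x-40,y-40])*5).round(0)
for z,w,x,y in((.1068,.0875,.5997,.2798),(.025,.0255,.603,.2805)):
    n=np.array([np.sin(.27),np.cos(.27)])
    for sgn in(1,-1):
        for h in (w/2,w/2+.012):
            p=np.r_[np.array([x,y])+sgn*h*n,z-.019];print(z,sgn,h,crop(p,'side')+[400,0],crop(p,'top'))
im=cv2.imread('pics/g2_side.png');x,y=proj('side',[.602,.28,.04]).astype(int)
cv2.imwrite('pics/g3.png',cv2.resize(im[y-15:y+25,x-25:x+25],(800,600)[:1]+(600,),interpolation=cv2.INTER_CUBIC))
```

```text
0.1068 1 0.04375 [611.  86.] [ 98. 165.]
0.1068 1 0.055749999999999994 [615.  72.] [ 76. 159.]
0.1068 -1 0.04375 [588. 192.] [260. 214.]
0.1068 -1 0.055749999999999994 [584. 207.] [283. 221.]
0.025 1 0.01275 [608. 233.] [192. 207.]
0.025 1 0.02475 [611. 218.] [172. 201.]
0.025 -1 0.01275 [602. 263.] [236. 220.]
0.025 -1 0.02475 [599. 278.] [257. 227.]
```

View pics/g3.png

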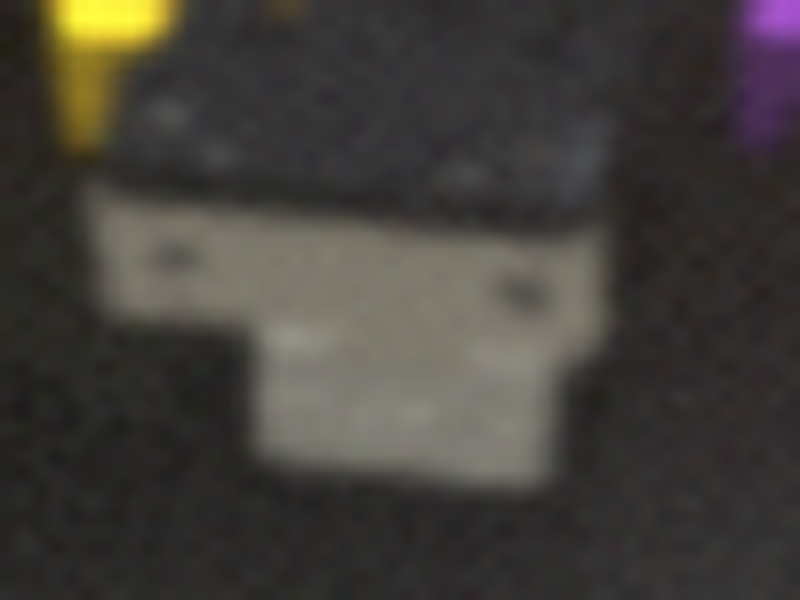

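The side view shows the block upright and unmoved. A width of 25.5 mm at 20 N means the jaws hold the 26 mm roller, which is a usable grasp. I'll grip harder, lift, and carry it by relative motion.

```bash
python3 -m handwheel '[{"delta_pos":[0,0,0],"dr":[0,0,0]},{"delta_pos":[0,0,0.2],"dr":[0,0,0]},{"delta_pos":[0,0,0.5],"dr":[0,0,0]},{"delta_pos":[0,0,0.9],"dr":[0,0,0]},{"delta_pos":[0,0,0.9],"dr":[0,0,0]},{"delta_pos":[0,0,0.9],"dr":[0,0,0]},{"delta_pos":[0,0,0.6],"dr":[0,0,0]},{"delta_pos":[0,0,0.2],"dr":[0,0,0]},{"delta_pos":[0,0,0],"dr":[0,0,0]}]' 1 35 && python3 -m handwheel '[{"delta_pos":[-0.15,-0.35,0],"dr":[0,0,1]},{"delta_pos":[-0.3,-0.8,0],"dr":[0,0,2.4]},{"delta_pos":[-0.35,-0.9,0],"dr":[0,0,2.5]},{"delta_pos":[-0.35,-0.9,0],"dr":[0,0,2.5]},{"delta_pos":[-0.35,-0.9,0],"dr":[0,0,2.5]},{"delta_pos":[-0.35,-0.9,0],"dr":[0,0,2.5]},{"delta_pos":[-0.35,-0.9,0],"dr":[0,0,2.5]},{"delta_pos":[-0.3,-0.8,0],"dr":[0,0,2.4]},{"delta_pos":[-0.2,-0.5,0],"dr":[0,0,1.6]},{"delta_pos":[-0.1,-0.2,0],"dr":[0,0,0.8]}]' && python3 -m handwheel '[{"delta_pos":[0,0,0],"dr":[0,0,0]},{"delta_pos":[0,0,0],"dr":[0,0,0]}]'
python3 - <<'E'
from h import *
out=[]
for cam in('top','side'):
    im=snap(cam,'c_'+cam);x,y=proj(cam,[.519,.066,.1]).astype(int)
    print(x,y)
    out.append(cv2.resize(im[y-40:y+40,x-40:x+40,::-1],(400,400),interpolation=cv2.INTER_CUBIC))
cv2.imwrite('pics/c.png',np.hstack(out))
E
```

```text
t: 5.5
eef_pos: [0.6033, 0.2809, 0.1527]
ee_rot: [-3.14, -0.001, -0.271]
force: [-0.4, 0.6, -2.8]
width: 0.0252
gripper_force: 35.0
t: 6.5
eef_pos: [0.5172, 0.0641, 0.1502]
ee_rot: [3.141, 0.002, 0.09]
force: [-0.3, -0.2, -1.8]
width: 0.0252
gripper_force: 35.0
t: 6.7
eef_pos: [0.5191, 0.0663, 0.1508]
ee_rot: [3.141, 0.0, 0.09]
force: [0.0, -0.4, -1.5]
width: 0.0247
gripper_force: 35.0
245 228
221 166
```

View pics/c.png

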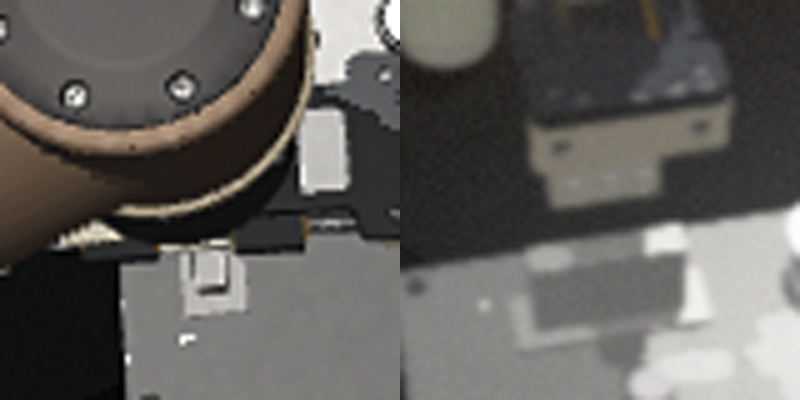

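Run:
```python
from h import *
a=np.radians(5.25);R=np.array([[np.cos(a),-np.sin(a)],[np.sin(a),np.cos(a)]])
s=get_state();c=np.array(s['eef_pos'][:2]);b=s['eef_pos'][2]-.0251
def cr(p): return ((proj('side',p)-[181,126])*5+[400,0]).round()
for q in((-.025,-.02),(.025,-.02)): print('block bottom front',cr(np.r_[c+R@q,b]),'top',cr(np.r_[c+R@q,b+.03]))
D=np.array([.5569,-.0157])
for q in((-.068,.077),(.008,.077)):print('rail top front',cr(np.r_[D+R@q,.07]),'foot',cr(np.r_[D+R@q,.02]))
for q in((-.068,.093),(.008,.093)):print('rail top back',cr(np.r_[D+R@q,.07]))
```

```text
block bottom front [552. 206.] top [548. 161.]
block bottom front [660. 189.] top [659. 144.]
rail top front [527. 272.] foot [534. 337.]
rail top front [684. 246.] foot [685. 312.]
rail top back [522. 247.]
rail top back [677. 222.]
```

Block and rail match the predicted projections within about 2 px, so the alignment is good. Lowering.

```bash
python3 -m handwheel '[{"delta_pos":[0,0,-0.5],"dr":[0,0,0]},{"delta_pos":[0,0,-0.6],"dr":[0,0,0]},{"delta_pos":[0,0,-0.5],"dr":[0,0,0]},{"delta_pos":[0,0,-0.2],"dr":[0,0,0]},{"delta_pos":[0,0,0],"dr":[0,0,0]},{"delta_pos":[0,0,0],"dr":[0,0,0]}]' && python3 -m handwheel '[{"delta_pos":[0,0,-0.12],"dr":[0,0,0]},{"delta_pos":[0,0,-0.12],"dr":[0,0,0]},{"delta_pos":[0,0,-0.12],"dr":[0,0,0]},{"delta_pos":[0,0,-0.1],"dr":[0,0,0]},{"delta_pos":[0,0,0],"dr":[0,0,0]},{"delta_pos":[0,0,0],"dr":[0,0,0]}]'
```

```text
t: 7.4
eef_pos: [0.5195, 0.0665, 0.0976]
ee_rot: [3.142, -0.001, 0.091]
force: [-0.0, 0.8, -1.5]
width: 0.0253
gripper_force: 35.0
t: 8.0
eef_pos: [0.519, 0.066, 0.0833]
ee_rot: [3.141, 0.0, 0.091]
force: [-0.3, 0.4, -1.1]
width: 0.0251
gripper_force: 35.0
```

```bash
python3 -m handwheel '[{"delta_pos":[0,0,-0.06],"dr":[0,0,0]},{"delta_pos":[0,0,-0.04],"dr":[0,0,0]},{"delta_pos":[0,0,0],"dr":[0,0,0]},{"delta_pos":[0,0,0],"dr":[0,0,0]}]'
```

```text
t: 8.4
eef_pos: [0.5192, 0.0661, 0.0809]
ee_rot: [-3.142, -0.001, 0.091]
force: [-2.2, 0.2, 5.3]
width: 0.025
gripper_force: 35.0
```

Contact came at the expected height. Releasing and lifting away.

```bash
python3 -m handwheel '[{"delta_pos":[0,0,0],"dr":[0,0,0]},{"delta_pos":[0,0,0],"dr":[0,0,0]},{"delta_pos":[0,0,0],"dr":[0,0,0]},{"delta_pos":[0,0,0],"dr":[0,0,0]},{"delta_pos":[0,0,0],"dr":[0,0,0]},{"delta_pos":[0,0,0],"dr":[0,0,0]},{"delta_pos":[0,0,0],"dr":[0,0,0]}]' -0.3 20 && python3 -m handwheel '[{"delta_pos":[0,0,0.2],"dr":[0,0,0]},{"delta_pos":[0,0,0.5],"dr":[0,0,0]},{"delta_pos":[0,0,1],"dr":[0,0,0]},{"delta_pos":[0,0,1],"dr":[0,0,0]},{"delta_pos":[0,0,1],"dr":[0,0,0]},{"delta_pos":[-0.5,0.5,0.3],"dr":[0,0,0]},{"delta_pos":[-0.8,0.8,0],"dr":[0,0,0]},{"delta_pos":[0,0,0],"dr":[0,0,0]}]'
python3 - <<'E'
from h import *
out=[]
for cam in('top','side'):
    im=snap(cam,'r_'+cam);x,y=proj(cam,[.54,.0,.06]).astype(int)
    print(x,y,[(round(r['conf'],2),np.round(r['location'],1),atz(cam,r['location'],.083).round(3)) for r in mark_of(cam,'idler_center')[:6]], [(round(r['conf'],2),np.round(r['location'],1),atz(cam,r['location'],.085).round(3)) for r in mark_of(cam,'roller')[:2]])
    out.append(cv2.resize(im[y-60:y+60,x-60:x+60,::-1],(400,400),interpolation=cv2.INTER_CUBIC))
cv2.imwrite('pics/r.png',np.hstack(out))
E
```

```text
t: 9.1
eef_pos: [0.519, 0.066, 0.0803]
ee_rot: [3.142, 0.0, 0.091]
force: [0.6, 0.8, -0.1]
width: 0.0565
gripper_force: 0.0
t: 9.9
eef_pos: [0.4785, 0.1065, 0.2015]
ee_rot: [-3.14, -0.001, 0.092]
force: [-0.1, -1.2, -0.5]
width: 0.0571
gripper_force: 0.0
272 223 [(0.76, array([198.8, 137. ]), array([0.761, 0.198, 0.083])), (0.67, array([188.7, 169.9]), array([0.671, 0.219, 0.083])), (0.61, array([126.9, 214.1]), array([0.552, 0.369, 0.083])), (0.59, array([246.4, 231.4]), array([0.514, 0.065, 0.083]))] [(0.96, array([290.5, 226.4]), array([ 0.529, -0.046,  0.085]))]
233 198 [(0.84, array([285.4, 130.6]), array([0.696, 0.187, 0.083])), (0.79, array([321.4, 138.8]), array([0.782, 0.147, 0.083])), (0.64, array([222.8, 170.8]), array([0.523, 0.069, 0.083])), (0.59, array([228.3, 102.5]), array([0.561, 0.315, 0.083])), (0.49, array([275.7, 102.9]), array([0.69 , 0.299, 0.083]))] [(0.84, array([231.8, 208.3]), array([ 0.532, -0.046,  0.085]))]
```

View pics/r.png

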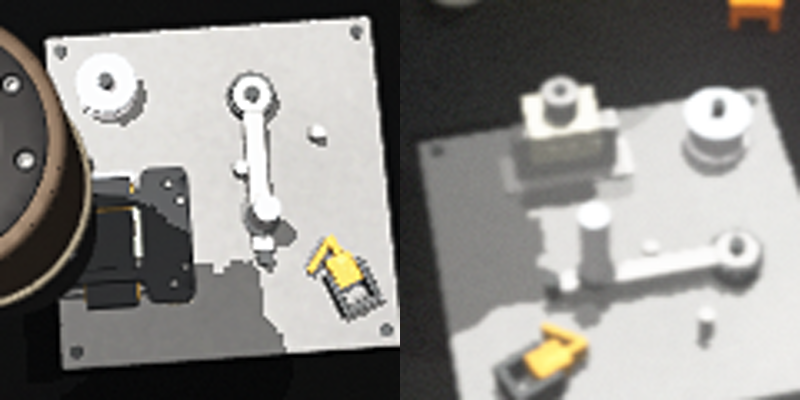

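The side view shows the block sitting astride the rail, roller up and centred, with its mark at (223,171) → (0.523, 0.069). The tensioner is still at rest. Now I'll straddle the post and close on it, with the jaws across the arm.

```bash
python3 -m handwheel '[{"delta_pos":[0.2,-0.6,0],"dr":[0,0,0]},{"delta_pos":[0.3,-0.9,0],"dr":[0,0,0]},{"delta_pos":[0.3,-0.9,0],"dr":[0,0,0]},{"delta_pos":[0.3,-0.9,0],"dr":[0,0,0]},{"delta_pos":[0.3,-0.9,0],"dr":[0,0,0]},{"delta_pos":[0.2,-0.6,0],"dr":[0,0,0]},{"delta_pos":[0.1,-0.35,0],"dr":[0,0,0]},{"delta_pos":[0,0,0],"dr":[0,0,0]},{"delta_pos":[0,0,0],"dr":[0,0,0]}]' && python3 -m handwheel '[{"delta_pos":[0,0,-0.5],"dr":[0,0,0]},{"delta_pos":[0,0,-0.8],"dr":[0,0,0]},{"delta_pos":[0,0,-0.8],"dr":[0,0,0]},{"delta_pos":[0,0,-0.8],"dr":[0,0,0]},{"delta_pos":[0,0,-0.8],"dr":[0,0,0]},{"delta_pos":[0,0,-0.5],"dr":[0,0,0]},{"delta_pos":[0,0,-0.2],"dr":[0,0,0]},{"delta_pos":[0,0,0],"dr":[0,0,0]},{"delta_pos":[0,0,0],"dr":[0,0,0]}]' && python3 -m handwheel '[{"delta_pos":[0,0,0],"dr":[0,0,0]},{"delta_pos":[0,0,0],"dr":[0,0,0]},{"delta_pos":[0,0,0],"dr":[0,0,0]},{"delta_pos":[0,0,0],"dr":[0,0,0]},{"delta_pos":[0,0,0],"dr":[0,0,0]},{"delta_pos":[0,0,0],"dr":[0,0,0]},{"delta_pos":[0,0,0],"dr":[0,0,0]}]' 1 40;python3 -c "
from h import *
s=get_state();print(np.round(s['q'],2))
c=np.array([.6294,-.0392])
for t in np.arange(0,.8,.15):
    a=np.pi+np.radians(5.25)+t;print(round(t,2),(c+.1*np.array([np.cos(a),np.sin(a)])).round(4))"
```

```text
t: 11.1
eef_pos: [0.5309, -0.0496, 0.2001]
ee_rot: [-3.142, 0.001, 0.09]
force: [-0.3, 0.3, -0.2]
width: 0.0567
gripper_force: 0.0
t: 12.0
eef_pos: [0.5316, -0.049, 0.0692]
ee_rot: [3.142, -0.001, 0.091]
force: [0.9, 1.0, -0.9]
width: 0.0573
gripper_force: 0.0
t: 12.7
eef_pos: [0.5309, -0.0492, 0.0685]
ee_rot: [-3.141, 0.0, 0.091]
force: [-1.6, 3.7, 2.9]
width: 0.0193
gripper_force: 40.0
[ 0.28  0.28 -0.49 -0.   -0.8   1.39]
0.0 [ 0.5298 -0.0484]
0.15 [ 0.5323 -0.0631]
0.3 [ 0.537  -0.0774]
0.45 [ 0.5437 -0.0908]
0.6 [ 0.5524 -0.103 ]
0.75 [ 0.5628 -0.1138]
```

```bash
python3 -m handwheel '[{"delta_pos":[0.03,-0.25,0],"dr":[0,0,4.3]},{"delta_pos":[0.05,-0.24,0],"dr":[0,0,4.3]},{"delta_pos":[0.07,-0.24,0],"dr":[0,0,4.3]},{"delta_pos":[0.09,-0.24,0],"dr":[0,0,4.3]},{"delta_pos":[0,0,0],"dr":[0,0,0]}]' - 60; python3 -m handwheel '[{"delta_pos":[0.1,-0.23,0],"dr":[0,0,4.3]},{"delta_pos":[0.12,-0.22,0],"dr":[0,0,4.3]},{"delta_pos":[0.14,-0.21,0],"dr":[0,0,4.3]},{"delta_pos":[0.15,-0.2,0],"dr":[0,0,4.3]},{"delta_pos":[0,0,0],"dr":[0,0,0]},{"delta_pos":[0,0,0],"dr":[0,0,0]}]'
```

```text
t: 13.2
eef_pos: [0.5387, -0.0784, 0.0684]
ee_rot: [-3.141, -0.001, 0.392]
force: [-1.5, 5.8, 2.5]
width: 0.0192
gripper_force: 60.0
t: 13.8
eef_pos: [0.5542, -0.1032, 0.0685]
ee_rot: [-3.141, -0.002, 0.69]
force: [-0.8, 9.4, 3.3]
width: 0.0187
gripper_force: 60.0
```

```bash
python3 -m handwheel '[{"delta_pos":[0.17,-0.19,0],"dr":[0,0,4.3]},{"delta_pos":[0.13,-0.13,0],"dr":[0,0,3]},{"delta_pos":[0,0,0],"dr":[0,0,0]},{"delta_pos":[0,0,0],"dr":[0,0,0]}]'
python3 - <<'E'
from h import *
s=get_state();d=np.array(s['eef_pos'][:2])-[.6294,-.0392];print('theta',np.arctan2(d[1],d[0])%6.2832-np.pi-np.radians(5.25),np.linalg.norm(d))
out=[]
for cam in('top','side'):
    im=snap(cam,'f_'+cam);x,y=proj(cam,[.54,.0,.06]).astype(int)
    print([(round(r['conf'],2),np.round(r['location'],1),atz(cam,r['location'],.085).round(3)) for r in mark_of(cam,'roller')[:2]],[np.round(r['location'],1) for r in mark_of(cam,'idler_center')[:6]])
    out.append(cv2.resize(im[y-60:y+60,x-60:x+60,::-1],(400,400),interpolation=cv2.INTER_CUBIC))
cv2.imwrite('pics/f.png',np.hstack(out))
E
```

```text
t: 14.2
eef_pos: [0.5631, -0.1124, 0.0684]
ee_rot: [-3.141, -0.002, 0.817]
force: [-0.8, 11.6, 3.8]
width: 0.0194
gripper_force: 60.0
theta 0.7431074426130656 0.09874727289706102
[] [array([128.4, 213.3]), array([198.5, 130.9]), array([183.7, 169.5])]
[(0.67, array([251., 231.]), array([ 0.567, -0.111,  0.085]))] [array([321.4, 137.9]), array([221.7, 172.3]), array([280.6, 132.9])]
```

View pics/f.png

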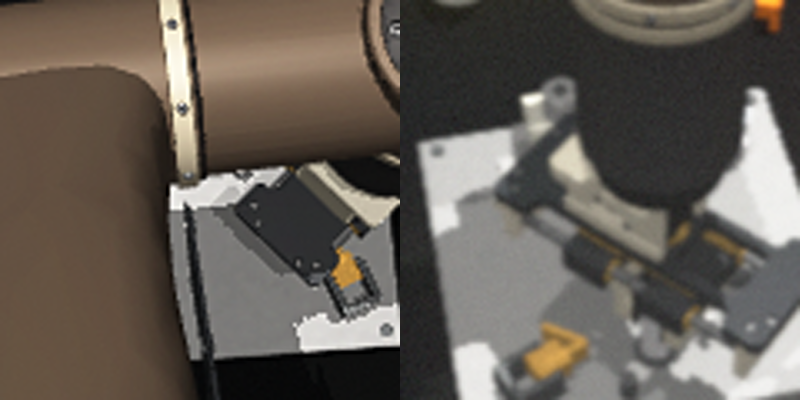

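The pawl is snapped in behind the arm (θ≈0.74), and the idler is still in place on the rail. A small nudge will show whether the arm is on its stop.

```bash
python3 -m handwheel '[{"delta_pos":[0.05,-0.05,0],"dr":[0,0,0]},{"delta_pos":[0,0,0],"dr":[0,0,0]},{"delta_pos":[0,0,0],"dr":[0,0,0]}]'; python3 -c "
from h import *
s=get_state();d=np.array(s['eef_pos'][:2])-[.6294,-.0392];print('theta',np.arctan2(d[1],d[0])%6.2832-np.pi-np.radians(5.25))"
```

```text
t: 14.8
eef_pos: [0.5637, -0.113, 0.0684]
ee_rot: [-3.14, -0.002, 0.817]
force: [-5.0, 16.8, 6.4]
width: 0.019
gripper_force: 60.0
theta 0.7517342353428643
```

The arm moved less than half of the commanded nudge while the force rose, so it is on the far stop. Handing in.

```bash
python3 -c "
from station import *
print(job_done())"
```

```text
the job is handed in; nothing more can be done
None
```

The idler block is seated astride the rail, roller up and let go, and the gripper is holding the tensioner arm on its far stop (about 0.75 rad); the arm never went near the bottles or beaker, and the job was handed in at about 15 s.

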